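# Pop open the small tea caddy

## Robot

A 7-joint arm with a two-finger parallel gripper is mounted at the origin on the work surface. World frame = base frame: x ahead of the robot, y to its left, z up, the work surface at z = 0. Lengths are in mm, angles in rad, forces in N, time in s.
With the tool pointing down it reaches from about 400 to 875 mm from the base axis. Payload 4.4 kg.
Tool frame: the origin (TCP) lies midway between the tips of the shut fingers; the grasp point (between the pads) lies 19 mm behind it; x points along the fingers, y is the direction in which the jaws open and shut, and the axes are right-handed (so a half turn about x gives the same grasp; the last joint's range is limited). The gripper opens to 85 mm and grips with 20 to 120 N. Pads are 22 mm wide; open, the fingers measure 114 mm over their backs; the gripper's body (76 mm by 85 mm) begins 54 mm behind the grasp point. The pads swing forward as they close: fully open they stand 13 mm farther back than shut.
Start: joints at [-1.184, 0.628, 0.038, 1.517, -0.027, 0.996, -0.02], TCP at [284.345, 584.522, 231.313] pointing down, gripper open.
Joint ranges: [-3.06, 3.06], [-0.37, 2.12], [-1.25, 1.32], [0.18, 2.47], [-1.1, 4.24], [0.23, 1.98], [-2.94, 2.94]. Speed limits (rad/s): [2.57, 2.57, 3.14, 3.14, 3.14, 3.14, 3.14].

## Interface

Orientations are given as [roll, pitch, yaw] about the fixed x, y, z axes, in that order (R = Rz(yaw) Ry(pitch) Rx(roll)).
In Python, from cell import ctrl gives the robot as it stands.
- The arm moves only by the tool arm_command, never from a script. Its argument "series" is a list of rows, each a list of 7 numbers: the opening, from 0 (shut) to 1 (fully open), then the shift along the world's x, y, z in cm, then the turn, a rotation vector about the world's x, y, z in degrees. In form: [[claw, x, y, z, rx, ry, rz], ...]. A call has 1 to 20 rows; each row shifts and turns the commanded pose from where the row before left it; what a row does not reach is not made up. A row lasts 1/12 s, in which the tool goes at most 41.7 mm and 7.16 degrees, less where a joint would pass 70% of its speed; a pose out of reach is approached as far as the arm can. A call with a gripper value outside its range is refused whole. The fingers move at their own pace and stop on an object; the grip force is fixed at half the most. Time passes only in rows, so rows that do not move let the fingers close. It gives the time, the measured TCP pose, the force and the opening at its end, in the units of the state.
- ctrl.read_state(): the state, without advancing time (a new reading comes with each control period).
- ctrl.get_image(name): name is "side" or "top" or "wrist"; returns the picture (400x640x3 uint8, blue, green, red); there is no depth.
- ctrl.calibration(name): a dict with "fovy" (degrees; the focal length in pixels is half the picture's height over the tangent of half this angle, whatever the lens; pixels are square), "cx", "cy" (the principal point, pixels), "cam_to_world" (4x4, takes a point from camera to world coordinates); the wrist camera has in their place "T_tool_cam" (4x4, takes a point from camera to tool coordinates, whose origin is the TCP and whose axes are the tool frame's). Camera axes: x right, y up, looking along -z (the intrinsics and any distortion apply to the point x, -y, -z); pixel columns grow to the right and rows downward; lengths in mm; the calibration is good to about 2 mm. A picture is of the moment at which its call begins: read the wrist's pose just before it. calibration takes no time and is no camera call.
- ctrl.finish_job(): hands the job in, once; it reports no verdict.
Trained networks look in the newest picture that a camera, given by its name, has taken for a name from the list of things; names that differ only in an ending like _2 or _b are one class to them, and where a whole thing is asked for, a point or a joint stands for the part that bears it (a point fixed in the world has none). Each returns a list of dicts, best first, with "conf" (0 to 1); they miss things now and then, are a little off and sometimes report something else, mostly with a low value. They report only what shows in the picture. A call takes as long as a camera call.
- ctrl.spot_in(label, camera): "centre" ([x, y, z] in mm, in world coordinates, good to about 4 mm: the middle of the surface that is visible of it).
The state is a dict: "clock": time; "qpos": joint angles; "qd": joint speeds; "tau": joint torques, N m; "eef_pos": TCP position; "tool_rot": TCP orientation; "force": force on the tool from outside, world axes, zero at the start; "torque": the same for the moment, N m; "width": finger opening in mm.
Only numpy, scipy, OpenCV 4.12 (cv2) and the standard library are available. Lean on these libraries where they do the work, as an engineer would, in place of code of your own. Each camera call takes 0.05 s, during which the arm holds its last target.

## Task

Two tea caddies with push-latch lids stand on the tea table. With a fingertip, gently press the front of the smaller caddy's lid down once and let it up so that it pops open, then draw back and wait a couple of seconds to see that it stays open by itself. Do not lift or shove the caddy, do not push the lid shut again, and leave the larger caddy and the other tea things as they are.

Things in the scene. Friction and masses are not known exactly. Their poses are not given: they have to be found in the camera images.
- small_caddy: Brown wooden tea caddy with a full-size sprung lid, 8 mm thick, hinged along its rear top edge (brass). The SMALLER of the two: 90 (x) by 64 (y) mm, top face of the shut lid 76 mm above the table. Origin: centre of the underside; x runs from the front (latched edge) to the rear (hinge), z up. Loose, about 0.7 kg; its front faces roughly the robot.
- small_press (a point): The spot to press on the smaller caddy's lid: on the lid's top face, in the middle of a thin inlaid wooden ring 24 mm across, on its centreline, 20 mm in from the front edge (25 mm in front of the caddy's centre, 76 mm above the table when shut). Moves with the lid; its x axis points from the front edge to the hinge.
- small_lid (a joint): Hinge angle of the smaller lid (rad): 0 to 0.015 latched shut, over a 8 mm gap; about -0.075 pressed to its stop (5 mm lower at the press spot; 3 N moves it, 6 N is plenty); 0.6 fully open, front edge 127 mm above the table. Press to the stop, then let up: a spring swings it to 0.6 in about 0.5 s, following the finger up. Pushing the open lid fully down can latch it again.
- small_pin (a joint): The latch's small follower pin, hidden inside the smaller caddy (m, sideways): 0 latched; a spring takes it to about +0.005 (up to +0.01 in passing) once the lid is released, and there it stays; goes below -0.003 only if the open lid is pushed down to be latched again.
- big_caddy: Brown wooden tea caddy with a full-size sprung lid, 8 mm thick, hinged along its rear top edge (brass). The LARGER of the two: 120 by 120 mm, shut lid's top face 101 mm above the table. Origin: centre of the underside; x runs from the front (latched edge) to the rear (hinge), z up. Loose, about 1 kg. To be left alone.
- big_lid (a joint): Hinge angle of the larger caddy's lid (rad), same kind of latch: 0 to 0.015 shut; to be left shut.
- teapot: Brown clay teapot, bystander: 80 mm across, 75 mm tall, about 130 mm from spout to handle, origin at the centre of its underside.
- cup: Small glass tea cup, bystander: 60 mm across, 55 mm tall, origin at the centre of its underside.
- jar: White ceramic jar with a wooden lid, bystander: 68 mm across, 85 mm tall, origin at the centre of its underside.
- bowl: Dark clay bowl, bystander: 100 mm across, 50 mm tall, origin at the centre of its underside.

How it is judged (in metres and radians):
On the way, in this order (a step that is already met when the one before it is completed fails the run):
1. the smaller caddy's lid is pressed down by the fingers (value of joint small_lid below -0.035 rad and contact force between the fingers and small_caddy above 0.5 N), for 0.02 s.
2. the smaller caddy's lid has popped up and stands open by itself, untouched, for 2 s (value of joint small_lid above 0.45 rad and contact force between each of the arm, the fingers and small_caddy below 0.2 N), for 2 s.
At the end, for the whole second after the job is handed in: Smaller caddy: lid at rest, open over 0.45 rad, after 2 s open untouched; caddy on the table, moved under 20 mm. Larger caddy: lid shut (-0.02 to 0.06 rad). Larger caddy and the four bystanders moved under 20 mm (value of joint small_lid above 0.45 rad and velocity of joint small_lid between -0.05 and 0.05 rad/s and linear speed of small_caddy below 0.02 m/s and distance of each of small_caddy, big_caddy, teapot, cup, jar, bowl from where it was at the start of the episode below 0.02 m and height (world z) of small_caddy below 0.008 m and value of joint big_lid between -0.02 and 0.06 rad).
It fails at once if the smaller caddy is lifted (more than 8 mm) or shoved (more than 20 mm) (height (world z) of small_caddy above 0.008 m or distance of small_caddy from where it was at the start of the episode above 0.02 m).
It fails at once if the opened lid is pushed down and latched a second time (value of joint small_pin below -0.003 m).
It fails at once if the smaller caddy is pressed hard (more than 80 N) (contact force between the fingers and small_caddy above 80 N).
It fails at once if the larger caddy is pressed, opened or shoved (value of joint big_lid below -0.02 rad or value of joint big_lid above 0.06 rad or distance of big_caddy from where it was at the start of the episode above 0.02 m).
It fails at once if a bystander is moved more than 20 mm (distance of any of teapot, cup, jar, bowl from where it was at the start of the episode above 0.02 m).
It also fails if it takes over 40 s, if anything falls off the work surface, if the arm or the gripper's body presses on something with over 40 N, if the wrist force passes 120 N, or if a joint passes its speed limit or range.

## Working session

There is one attempt and no reset: what is moved stays moved. The work goes in short steps, Python scripts to look and compute and a tool call to move; the robot and the scene stay as the last step left them, time stands still between calls to the robot, and variables do not carry over. Pictures are saved under pics/ and viewed, and the job is handed in when it is done.

Besides the shell and the picture viewer there is one more tool, called in YAML: its name, and indented under it one key for each argument. arm_command: Moves the arm, as the interface text tells. Its arguments: {"type":"object","properties":{"series":{"type":"array"}},"required":["series"]}

```bash
mkdir -p pics
python3 - <<'E'
from cell import ctrl
import cv2
s=ctrl.read_state();print(s['clock'],s['eef_pos'],s['tool_rot'],s['force'],s['width'])
for n in('top','side'):
    cv2.imwrite(f'pics/{n}0.png',ctrl.get_image(n))
    for l in('small_press','small_caddy','big_caddy'):
        print(n,l,[(d['centre'],d['conf']) for d in ctrl.spot_in(l,n)][:3])
    c=ctrl.calibration(n);print(c)
E
```

```text
0.0 [284.05058835 583.92517724 230.39943375] [-1.55195501  1.56886447 -2.00474525] [-0.41036376  0.01576392  0.19903992] 85.20996909618825
top small_press [([372.5, -39.5, 15.1], 0.73), ([594.2, 269.5, 76.8], 0.55)]
top small_caddy [([592.0, 261.4, 72.0], 0.81)]
top big_caddy [([511.8, -203.4, 98.4], 0.56)]
{'fovy': 44.31169664111454, 'cx': 314.36377269533057, 'cy': 199.11831121154415, 'cam_to_world': array([[ 3.18510811e-03,  9.86896607e-01, -1.61322481e-01,
         4.05516874e+02],
       [-9.99989095e-01,  3.69433800e-03,  2.85673919e-03,
        -1.72350962e+01],
       [ 3.41528599e-03,  1.61311622e-01,  9.86897612e-01,
         1.11707104e+03],
       [ 0.00000000e+00,  0.00000000e+00,  0.00000000e+00,
         1.00000000e+00]])}
side small_press [([597.7, 260.8, 76.0], 0.84)]
side small_caddy []
side big_caddy [([513.1, -236.1, 99.6], 0.66)]
{'fovy': 43.40831885522876, 'cx': 320.00210652135166, 'cy': 201.43694224174374, 'cam_to_world': array([[ 9.96318978e-01,  5.99950286e-02, -6.12298150e-02,
         5.08237728e+02],
       [-8.51229770e-02,  7.76795988e-01, -6.23972814e-01,
        -8.04052305e+02],
       [ 1.01278078e-02,  6.26888020e-01,  7.79043540e-01,
         1.06922479e+03],
       [ 0.00000000e+00,  0.00000000e+00,  0.00000000e+00,
         1.00000000e+00]])}
```

View pics/top0.png

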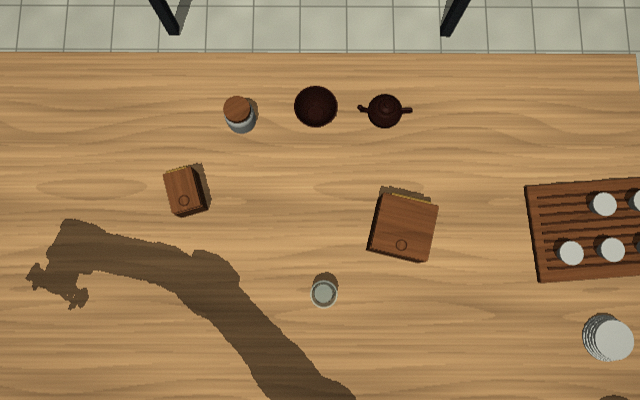

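View pics/side0.png

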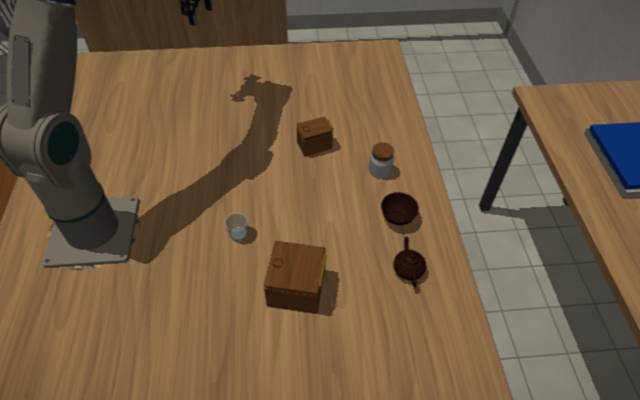

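The top view shows the small caddy at about (185,190) with its ring at about (184,200). The big caddy is at (403,228) and the cup at (324,290). The side view shows the small caddy at (315,135). I'll enlarge both to measure the ring.

Run:
```python
import cv2,numpy as np
a=cv2.imread('pics/top0.png')[150:230,145:225];b=cv2.imread('pics/side0.png')[105:165,285:345]
a=cv2.resize(a,(400,400),interpolation=cv2.INTER_CUBIC);b=cv2.resize(b,(400,400),interpolation=cv2.INTER_CUBIC)
cv2.imwrite('pics/z0.png',np.hstack([a,b]))
```

```text
(no output)
```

View pics/z0.png

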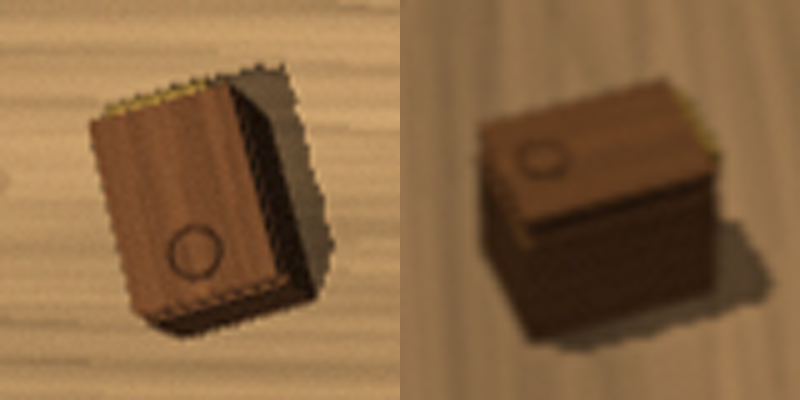

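```bash
cat > h.py <<'E'
from cell import ctrl
import numpy as np
def ray(n,uv,z):
    c=ctrl.calibration(n);f=200/np.tan(np.radians(c['fovy'])/2)
    d=np.array([(uv[0]-c['cx'])/f,-(uv[1]-c['cy'])/f,-1]);T=c['cam_to_world']
    w=T[:3,:3]@d;o=T[:3,3];return o+w*(z-o[2])/w[2]
E
python3 - <<'E'
from h import *
print({k:(np.shape(v),v if np.size(v)<8 else '') for k,v in ctrl.calibration('wrist').items()}, ctrl.calibration('top').keys())
t=lambda u,v:(145+u/5-.4,150+v/5-.4)
print('ring',ray('top',t(195,252),76),ray('side',(306.4-.4,128.7-.4),76))
P=[ray('top',t(*p),76) for p in((92,120),(232,83),(285,277),(135,315))]
for i in range(4):print(P[i].round(1),np.linalg.norm(P[i]-P[(i+1)%4]).round(1))
d=(P[0]+P[1]-P[2]-P[3])/2;print('yaw',np.degrees(np.arctan2(d[1],d[0])));
d/=np.linalg.norm(d);print('press est',sum(P)/4-25*d)
print('wrist T',ctrl.calibration('wrist'))
E
```

```text
{'fovy': ((), 61.25607564642042), 'cx': ((), 316.28578631195046), 'cy': ((), 199.4309884275734), 'T_tool_cam': ((4, 4), '')} dict_keys(['fovy', 'cx', 'cy', 'cam_to_world'])
ring [572.72831715 260.24933053  76.        ] [569.15011716 263.26811976  76.        ]
[630.4 307.4  76. ] 62.1
[647.1 247.6  76. ] 89.0
[562.  221.2  76. ] 65.5
[545.4 284.6  76. ] 88.1
yaw 16.14951833084279
press est [572.20606064 258.27522899  76.        ]
wrist T {'fovy': 61.25607564642042, 'cx': 316.28578631195046, 'cy': 199.4309884275734, 'T_tool_cam': array([[ 6.77544523e-04,  2.66518288e-01, -9.63829623e-01,
        -1.43302470e+02],
       [ 9.99999734e-01, -4.39820374e-04,  5.81351886e-04,
         7.34379648e-01],
       [-2.68970996e-04, -9.63829761e-01, -2.66518516e-01,
        -6.69876153e+01],
       [ 0.00000000e+00,  0.00000000e+00,  0.00000000e+00,
         1.00000000e+00]])}
```

arm_command:
  series:
    - [0, 2.0, -2.2, 0, 0, 0, 0]
    - [0, 2.0, -2.2, 0, 0, 0, 0]
    - [0, 2.0, -2.2, 0, 0, 0, 0]
    - [0, 2.0, -2.2, 0, 0, 0, 0]
    - [0, 2.0, -2.2, 0, 0, 0, 0]
    - [0, 2.0, -2.2, 0, 0, 0, 0]
    - [0, 2.0, -2.2, 0, 0, 0, 0]
    - [0, 2.0, -2.2, 0, 0, 0, 0]
    - [0, 2.0, -2.2, 0, 0, 0, 0]
    - [0, 2.0, -2.2, 0, 0, 0, 0]
    - [0, 2.0, -2.2, 0, 0, 0, 0]
    - [0, 2.0, -2.2, 0, 0, 0, 0]
    - [0, 2.0, -2.2, 0, 0, 0, 0]
    - [0, 2.0, -2.2, 0, 0, 0, 0]
    - [0, 0.8, -1.6, -2.0, 0, 0, 0]
    - [0, 0, 0, -2.0, 0, 0, 0]
    - [0, 0, 0, -2.0, 0, 0, 0]
    - [0, 0, 0, 0, 0, 0, 0]
    - [0, 0, 0, 0, 0, 0, 0]

```text
clock: 1.98
eef_pos: [571.7, 260.4, 170.6]
tool_rot: [-2.334, 1.568, -2.786]
force: [0.1, 1.1, -0.2]
width: -0.1
```

arm_command:
  series:
    - [0, 0, 0, -2.0, 0, 0, 0]
    - [0, 0, 0, -2.0, 0, 0, 0]
    - [0, 0, 0, -1.0, 0, 0, 0]
    - [0, 0, 0, 0, 0, 0, 0]
    - [0, 0, 0, 0, 0, 0, 0]

```text
clock: 2.4
eef_pos: [572.7, 261.0, 122.1]
tool_rot: [0.986, 1.57, 0.534]
force: [0.2, 0.4, 0.5]
width: 0.1
```

Run:
```python
from h import *
import cv2
from scipy.spatial.transform import Rotation as R
s=ctrl.read_state();print(s['eef_pos'],s['force'],s['width'])
w=ctrl.get_image('wrist')
M=np.eye(4);M[:3,:3]=R.from_euler('xyz',s['tool_rot']).as_matrix();M[:3,3]=s['eef_pos']
print(M.round(3))
c=ctrl.calibration('wrist');T=np.linalg.inv(M@c['T_tool_cam']);f=200/np.tan(np.radians(c['fovy'])/2)
for p in((571,260.5,76,1),(*s['eef_pos'],1)):
    q=T@np.array(p);print('px',c['cx']+f*q[0]/-q[2],c['cy']+f*q[1]/q[2])
print([(d['centre'],d['conf']) for d in ctrl.spot_in('small_press','wrist')])
sd=ctrl.get_image('side');tp=ctrl.get_image('top')
a=cv2.resize(sd[85:165,275:355],(400,400),interpolation=cv2.INTER_CUBIC);b=cv2.resize(tp[150:230,145:225],(400,400),interpolation=cv2.INTER_CUBIC)
cv2.imwrite('pics/z1.png',np.hstack([b,a]));cv2.imwrite('pics/w1.png',w)
```

```text
[572.68304475 261.02322503 122.10889145] [0.1608538  0.42891986 0.46239715] 0.08561446286577491
[[ 1.00000e-03  4.37000e-01  8.99000e-01  5.72683e+02]
 [ 0.00000e+00  8.99000e-01 -4.37000e-01  2.61023e+02]
 [-1.00000e+00  1.00000e-03  0.00000e+00  1.22109e+02]
 [ 0.00000e+00  0.00000e+00  0.00000e+00  1.00000e+00]]
px 313.1429003672167 221.08353318036137
px 314.86423744601836 256.5450875192867
[([578.2, 276.6, 79.4], 0.75)]
```

View pics/w1.png

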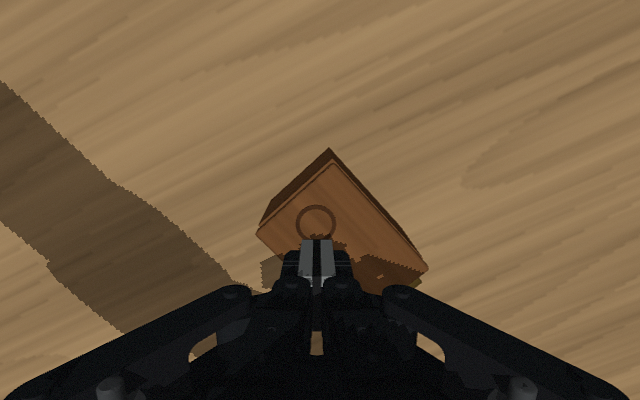

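View pics/z1.png

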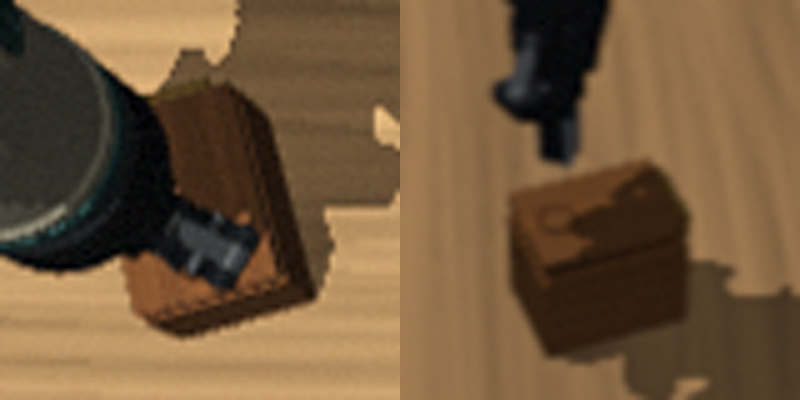

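In the wrist view the ring is at (316,222), against a predicted (313,221), so my estimate holds to about 2 mm. The shut fingertips are directly above it. Descending.

arm_command:
  series:
    - [0, 0, 0, -1.5, 0, 0, 0]
    - [0, 0, 0, -1.5, 0, 0, 0]
    - [0, 0, 0, -0.7, 0, 0, 0]
    - [0, 0, 0, -0.3, 0, 0, 0]
    - [0, 0, 0, 0, 0, 0, 0]

```text
clock: 3.02
eef_pos: [572.2, 260.5, 81.1]
tool_rot: [-2.32, 1.57, -2.772]
force: [-0.3, 0.3, 0.3]
width: -0.0
```

arm_command:
  series:
    - [0, 0, 0, -0.2, 0, 0, 0]
    - [0, 0, 0, -0.2, 0, 0, 0]
    - [0, 0, 0, -0.1, 0, 0, 0]
    - [0, 0, 0, 0, 0, 0, 0]

```text
clock: 3.35
eef_pos: [572.7, 260.7, 76.7]
tool_rot: [0.98, 1.57, 0.527]
force: [0.6, -0.3, 0.6]
width: -0.0
```

arm_command:
  series:
    - [0, 0, 0, -0.2, 0, 0, 0]
    - [0, 0, 0, -0.1, 0, 0, 0]
    - [0, 0, 0, 0, 0, 0, 0]

```text
clock: 3.6
eef_pos: [572.6, 260.7, 73.5]
tool_rot: [0.953, 1.57, 0.5]
force: [0.2, -0.5, 3.2]
width: -0.3
```

arm_command:
  series:
    - [0, 0, 0, -0.15, 0, 0, 0]
    - [0, 0, 0, 0, 0, 0, 0]

```text
clock: 3.77
eef_pos: [572.6, 260.7, 71.9]
tool_rot: [0.999, 1.57, 0.546]
force: [0.1, 0.3, 3.2]
width: 0.1
```

Contact at about 3 N. I'll keep going to the stop.

arm_command:
  series:
    - [0, 0, 0, -0.1, 0, 0, 0]
    - [0, 0, 0, 0, 0, 0, 0]

```text
clock: 3.93
eef_pos: [572.6, 260.7, 71.3]
tool_rot: [1.013, 1.57, 0.56]
force: [-1.5, -0.0, 6.3]
width: 0.5
```

arm_command:
  series:
    - [0, 0, 0, -0.05, 0, 0, 0]
    - [0, 0, 0, 0, 0, 0, 0]

```text
clock: 4.1
eef_pos: [572.7, 260.7, 71.1]
tool_rot: [1.037, 1.57, 0.585]
force: [-1.5, -0.6, 8.2]
width: -0.2
```

The force is climbing with almost no travel, so the lid is at its stop. Letting up.

arm_command:
  series:
    - [0, 0, 0, 0.3, 0, 0, 0]
    - [0, 0, 0, 0.6, 0, 0, 0]
    - [0, 0, 0, 1.0, 0, 0, 0]
    - [0, 0, 0, 2.0, 0, 0, 0]
    - [0, 0, 0, 3.0, 0, 0, 0]
    - [0, 0, 0, 3.0, 0, 0, 0]
    - [0, -1.0, 0, 3.0, 0, 0, 0]
    - [0, -2.0, 0, 2.0, 0, 0, 0]
    - [0, -3.0, 0, 0, 0, 0, 0]
    - [0, -3.0, 0, 0, 0, 0, 0]
    - [0, -3.0, 0, 0, 0, 0, 0]
    - [0, 0, 0, 0, 0, 0, 0]

```text
clock: 5.1
eef_pos: [445.3, 260.4, 219.5]
tool_rot: [-2.485, 1.564, -2.934]
force: [-1.1, 0.3, -0.2]
width: -0.3
```

Run:
```python
from h import *
import cv2
sd=ctrl.get_image('side');tp=ctrl.get_image('top')
a=cv2.resize(sd[65:165,265:365],(400,400),interpolation=cv2.INTER_CUBIC);b=cv2.resize(tp[140:240,135:235],(400,400),interpolation=cv2.INTER_CUBIC)
cv2.imwrite('pics/z2.png',np.hstack([b,a]))
```

```text
(no output)
```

View pics/z2.png

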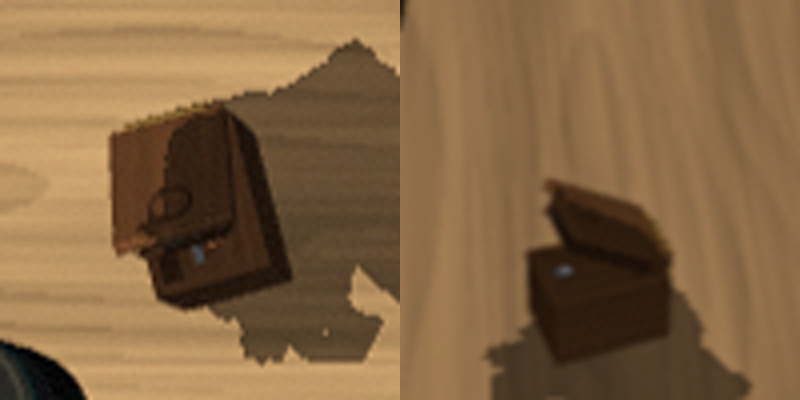

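Both views show the lid standing open, with the ring at about (170,205) in the left crop, and the finger clear of it. Now I'll wait over 2 s.

arm_command:
  series:
    - [0, 0, 0, 0, 0, 0, 0]
    - [0, 0, 0, 0, 0, 0, 0]
    - [0, 0, 0, 0, 0, 0, 0]
    - [0, 0, 0, 0, 0, 0, 0]
    - [0, 0, 0, 0, 0, 0, 0]
    - [0, 0, 0, 0, 0, 0, 0]
    - [0, 0, 0, 0, 0, 0, 0]
    - [0, 0, 0, 0, 0, 0, 0]
    - [0, 0, 0, 0, 0, 0, 0]
    - [0, 0, 0, 0, 0, 0, 0]
    - [0, 0, 0, 0, 0, 0, 0]
    - [0, 0, 0, 0, 0, 0, 0]
    - [0, 0, 0, 0, 0, 0, 0]
    - [0, 0, 0, 0, 0, 0, 0]
    - [0, 0, 0, 0, 0, 0, 0]
    - [0, 0, 0, 0, 0, 0, 0]
    - [0, 0, 0, 0, 0, 0, 0]
    - [0, 0, 0, 0, 0, 0, 0]
    - [0, 0, 0, 0, 0, 0, 0]
    - [0, 0, 0, 0, 0, 0, 0]

```text
clock: 6.87
eef_pos: [452.3, 260.5, 219.3]
tool_rot: [2.602, 1.571, 2.149]
force: [-0.7, -0.0, -0.7]
width: -0.1
```

arm_command:
  series:
    - [0, 0, 0, 0, 0, 0, 0]
    - [0, 0, 0, 0, 0, 0, 0]
    - [0, 0, 0, 0, 0, 0, 0]
    - [0, 0, 0, 0, 0, 0, 0]
    - [0, 0, 0, 0, 0, 0, 0]
    - [0, 0, 0, 0, 0, 0, 0]
    - [0, 0, 0, 0, 0, 0, 0]
    - [0, 0, 0, 0, 0, 0, 0]
    - [0, 0, 0, 0, 0, 0, 0]
    - [0, 0, 0, 0, 0, 0, 0]
    - [0, 0, 0, 0, 0, 0, 0]
    - [0, 0, 0, 0, 0, 0, 0]
    - [0, 0, 0, 0, 0, 0, 0]
    - [0, 0, 0, 0, 0, 0, 0]
    - [0, 0, 0, 0, 0, 0, 0]
    - [0, 0, 0, 0, 0, 0, 0]
    - [0, 0, 0, 0, 0, 0, 0]
    - [0, 0, 0, 0, 0, 0, 0]
    - [0, 0, 0, 0, 0, 0, 0]
    - [0, 0, 0, 0, 0, 0, 0]

```text
clock: 8.53
eef_pos: [452.3, 260.5, 219.3]
tool_rot: [-3.028, 1.571, 2.803]
force: [-0.1, -0.6, -0.1]
width: -0.0
```

Run:
```python
from h import *
import cv2
sd=ctrl.get_image('side');tp=ctrl.get_image('top')
a=cv2.resize(sd[65:165,265:365],(400,400),interpolation=cv2.INTER_CUBIC);b=cv2.resize(tp[140:240,135:235],(400,400),interpolation=cv2.INTER_CUBIC)
cv2.imwrite('pics/z3.png',np.hstack([b,a]));cv2.imwrite('pics/s3.png',sd)
```

```text
(no output)
```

View pics/z3.png

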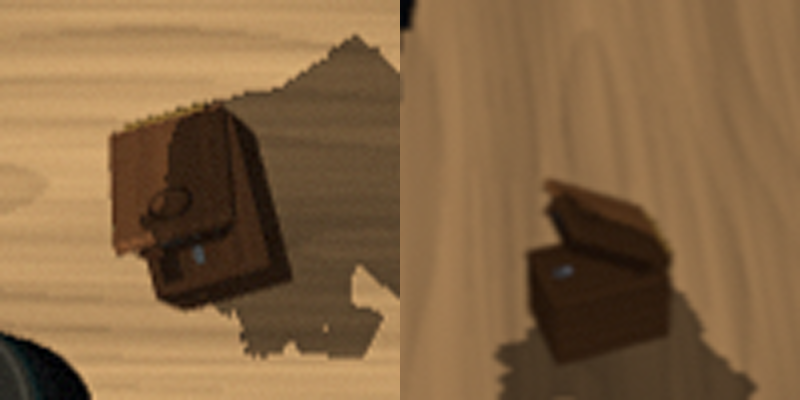

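View pics/s3.png

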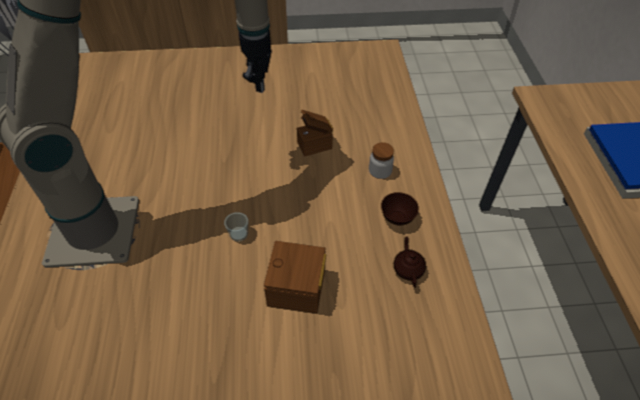

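The lid is still open more than 3 s later, the caddy at (315,135) hasn't moved, and everything else is where it was. Handing in.

```bash
python3 -c "
from cell import ctrl
print(ctrl.finish_job())"
```

```text
the job is handed in; nothing more can be done
None
```

I pressed the smaller caddy's lid once with the shut fingertips and let it up, and it popped open. I pressed on the ring at about (572, 261) mm until the lid reached its stop: z about 71 mm, with at most about 8 N showing. I then drew the finger back about 120 mm and 150 mm up, waited over 3 s untouched and handed in at about 8.6 s; no verdict was reported.

**Last checks:** pictures from the top and side, taken more than 3 s apart, show the lid standing open and unchanged. The caddy has not visibly moved. In the side view the larger caddy is shut, and it and the four bystanders are where they started. I judged the lid angle only from the pictures, since the joint can't be read.

**Disagreements:**
- The network's reports of the press spot were up to 26 mm off, and one top-view detection was false at (372, -40). I used my own pixel measurements of the ring instead.
- Those measurements agreed to about 4 mm between the top and side cameras. The wrist view confirmed the spot to about 2 mm.

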